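# Press the touch latch and open the blue cupboard at the parcel bench

### The arm

A 6-joint arm with a two-finger parallel gripper is mounted at the origin on the work surface. World frame = base frame: x ahead of the robot, y to its left, z up, the work surface at z = 0. Lengths are in m, angles in rad, forces in N, time in s.
With the tool pointing down it reaches from about 0.35 to 0.975 m from the base axis. Payload 4.9 kg.
Tool frame: the origin (TCP) lies where the fingers leave the gripper's body, on its centre line; the fingertips stand 73 mm ahead of it and the grasp point (between the pads) lies 54 mm ahead of it; z points along the fingers, y is the direction in which the jaws open and shut (so a half turn about z gives the same grasp; the last joint's range is limited). The gripper opens to 85 mm and grips with 20 to 120 N. Pads are 22 mm wide; open, the fingers measure 114 mm over their backs; the gripper's body (76 mm by 85 mm) begins 54 mm behind the grasp point. The pads swing forward as they close: fully open they stand 13 mm farther back than shut.
Start: joints at [1.095, 0.053, 1.613, -0, 1.476, -0.119], TCP at [0.218, 0.586, 0.304] pointing down, gripper open.
Joint ranges: [-3.01, 3.01], [-1.01, 2.22], [0.06, 2.58], [-1.02, 4.17], [0.09, 2.62], [-3.14, 3.14]. Speed limits (rad/s): [2.57, 2.57, 3.14, 3.14, 3.14, 3.14].

### API

Orientations are given as a rotation vector (axis times angle).
In Python, from station import monitor, vision, workorder gives the robot as it stands.
- The arm moves only by the tool arm_command, never from a script. Its argument "rows" is text: rows parted by semicolons, each of 6 numbers parted by spaces: the shift along the world's x, y, z in mm, then the turn, a rotation vector about the world's x, y, z in degrees. In form: tx ty tz wx wy wz; .... A call has 1 to 12 rows; each row is the pose to reach, as a shift and turn from the pose measured when the call began; what a row does not reach only later rows make up. A row lasts 1/8 s, in which the tool goes at most 62.5 mm and 10.7 degrees, less where a joint would pass 70% of its speed; a pose out of reach is approached as far as the arm can. A call with a gripper value outside its range is refused whole. "jaw" is the opening, from 0 (shut) to 1 (fully open), set as the call begins (left out, the last holds). The fingers move at their own pace and stop on an object; "squeeze" is the grip in N (left out, the last holds). Time passes only in rows, so rows that repeat a pose let the fingers close. It gives the time, the measured TCP pose, the force and the opening at its end, in the units of the state.
- monitor.get_obs(): the state, without advancing time (a new reading comes with each control period).
- vision.get_image(name): name is "scene" or "top" or "wrist"; returns a dict with "frame" (384x512x3 uint8, red, green, blue), "vfov" (degrees; the focal length in pixels is half the picture's height over the tangent of half this angle, whatever the lens; pixels are square), "cx", "cy" (the principal point, pixels), "distortion" ([k1, k2, p1, p2, k3] as OpenCV has them; the pictures are not rectified), "R" (3x3) and "t" (3): a world point X has camera coordinates R X + t; the wrist camera has in their place "T_tool_cam" (4x4, takes a point from camera to tool coordinates, whose origin is the TCP and whose axes are the flange's). Camera axes: x right, y down, z forward; pixel columns grow to the right and rows downward; lengths in m; the calibration is good to about 2 mm. A picture is of the moment at which its call begins: read the wrist's pose just before it. There is no depth.
- workorder.finish_job(): hands the job in, once; it reports no verdict.
The state is a dict: "t": time; "q": joint angles; "dq": joint speeds; "effort": joint torques, N m; "tool_pos": TCP position; "tool_rot": TCP orientation; "contact_force": force on the tool from outside, world axes, zero at the start; "wrist_torque": the same for the moment, N m; "opening": finger opening in m.
Only numpy, scipy, OpenCV 4.12 (cv2) and the standard library are available. Lean on these libraries where they do the work, as an engineer would, in place of code of your own. Each camera call takes 0.05 s, during which the arm holds its last target. There are 200 camera calls.

### The job

Open the cupboard with the blue door wide, so that the checked medicine packets can be put away. The door has a touch latch and no handle: press it in near its free left edge with the fingertips until the latch gives, let the spring push it ajar, then push it on from its inner side until it stands about square to the cupboard. Pick nothing up, leave the white door shut and everything else where it stands.

Things in the scene. Friction and masses are not known exactly. Their poses are not given: they have to be found in the camera images.
- blue_cupboard: Cupboard 180 deep x 220 wide x 200 mm high, fixed to the bench, its door towards the robot. Origin: centre of its underside; x from front to back, y to the left seen from the robot, z up. The one with bright blue roof, back and door.
- blue_door (a joint): Hinge angle of the blue door, rad: 0 shut, to -0.032 pressed in, grows as it swings out to the robot, stop at 1.6. Touch latch: pressed at the free edge it yields about 5 mm (4 N) and lets go near -0.018; when the finger draws back a spring plunger (45 mm over the bench, 100 mm from the hinge) sets it ajar at 0.41 in 1-2 s. Beyond, it turns with light friction (0.05 N m) and stays put.
- blue_press (a point): Point on the blue door's outer face, 26 mm from its free (left) edge, 30 mm below its top edge, 190 mm from the hinge axis; moves with the door. x straight into the door, y towards its free edge, z up.
- blue_hinge (a point): Point on the blue door's upright hinge axis (right-hand edge, in the plane of the inner face) at the height of its top edge, 198 mm; fixed, with the cupboard's axes. The door is a flat panel without handle, 216 wide, 190 high, 16 mm thick; shut, its inner face stands 8 mm before the cupboard's front.
- white_cupboard: Cupboard 180 deep x 220 wide x 200 mm high, fixed to the bench, its door towards the robot. Origin: centre of its underside; x from front to back, y to the left seen from the robot, z up. The same with white roof, back and door; to be left alone.
- white_door (a joint): Hinge angle of the white door, rad: 0 shut, positive open. Same door and touch latch as the blue one; it must stay shut.
- pill_bottle: White pill bottle with white cap, 44 mm diameter, 75 mm high, standing loose on the blue cupboard's roof towards the back. Origin: centre of its underside.
- medicine_pack: Red medicine carton 55 x 100 x 40 mm lying loose on the white cupboard's roof towards the back. Origin: centre of its underside.
- parcel: Loose brown parcel 150 x 200 x 60 mm on the bench at the left. Origin: centre of its underside.
- tape_gun: Loose red tape dispenser lying flat, about 170 x 70 x 50 mm, on the bench at the left. Origin: underside, at the middle of the tape roll.
- amber_jar: Loose amber jar with white cap, 60 mm diameter, 100 mm high, on the bench near the robot at the left. Origin: centre of its underside.
- scanner: Loose black and yellow hand scanner lying flat, about 180 x 50 x 30 mm, on the bench at the right. Origin: underside, at the middle of the black head.
- tall_pack: Loose green medicine carton 50 x 70 x 110 mm standing near the robot at the right. Origin: centre of its underside.

How it is judged:
On the way, in this order (a step that is already met when the one before it is completed fails the run):
1. the blue door has been pressed in against its spring (beyond -0.012 rad) (value of joint blue_door below -0.012 rad).
2. the spring has let the blue door out, ajar (between 0.25 and 0.8 rad for 0.2 s) (value of joint blue_door between 0.25 and 0.8 rad), for 0.2 s.
At the end, for the whole second after the job is handed in: The blue door stands open at least 1.25 rad (72 degrees) and at rest, the white door is shut (below 0.05 rad), and every loose thing stands within 20 mm of where it was (value of joint blue_door above 1.25 rad and velocity of joint blue_door between -0.05 and 0.05 rad/s and value of joint white_door below 0.05 rad and distance of each of pill_bottle, medicine_pack, parcel, tape_gun, amber_jar, scanner, tall_pack from where it was at the start of the episode below 0.02 m); the robot touches nothing.
It fails at once if the white door comes open (beyond 0.08 rad) (value of joint white_door above 0.08 rad).
It fails at once if a loose thing (bottle, packs, parcel, tape gun, jar or scanner) is pushed, lifted or carried more than 20 mm from its place (distance of any of pill_bottle, medicine_pack, parcel, tape_gun, amber_jar, scanner, tall_pack from where it was at the start of the episode above 0.02 m).
It also fails if it takes over 48 s, if anything falls off the work surface, if the arm or the gripper's body presses on something with over 40 N, if the wrist force passes 120 N, or if a joint passes its speed limit or range.

## Working session

There is one attempt and no reset: what is moved stays moved. The work goes in short steps, Python scripts to look and compute and a tool call to move; the robot and the scene stay as the last step left them, time stands still between calls to the robot, and variables do not carry over. Pictures are saved under pics/ and viewed, about 8 in all and at most 12, crops included, and the job is handed in when it is done.

Besides the shell and the picture viewer there is one more tool, called after "Call:" in YAML: its name, and indented under it one key for each argument. arm_command: Moves the arm, as the interface text tells. Its arguments: {"type":"object","properties":{"rows":{"type":"string"},"jaw":{"type":"number"},"squeeze":{"type":"number"}},"required":["rows"]}

```bash
ls; mkdir -p pics
python3 - <<'E'
from station import monitor, vision
import cv2, pickle, numpy as np
o=monitor.get_obs(); print(o)
for n in("scene","top"):
    im=vision.get_image(n); pickle.dump(im,open(n+".pkl","wb"))
    cv2.imwrite(f"pics/{n}0.png",im["frame"][:,:,::-1]); print(n,{k:v for k,v in im.items() if k!="frame"})
E
```

```text
pics
{'t': 0.0, 'q': array([ 1.09499514e+00,  5.33431848e-02,  1.61428506e+00, -1.26411531e-05,
        1.47597998e+00, -1.18965326e-01]), 'dq': array([ 0.00012068,  0.00114532,  0.00069658, -0.00021076, -0.00179463,
       -0.00082589]), 'effort': array([-5.16854889e-04, -3.93680978e+01, -3.70179927e+01, -1.77190377e-04,
        7.23450183e-03, -4.38232448e-06]), 'tool_pos': array([0.21808509, 0.58521656, 0.30267668]), 'tool_rot': array([-5.57442566e-01, -3.09115158e+00,  3.03231394e-03]), 'contact_force': array([ 0.43644201,  0.10233286, -0.12403375]), 'wrist_torque': array([ 0.00449326,  0.04453014, -0.01771441]), 'opening': 0.0852585991333639}
scene {'vfov': 44.51105554077584, 'cx': 260.1598929391474, 'cy': 187.4118734352843, 'distortion': array([-0.02140065,  0.        ,  0.        ,  0.        ,  0.        ]), 'R': array([[ 0.89900293,  0.43767766, -0.01523139],
       [ 0.25724392, -0.5558946 , -0.79044719],
       [-0.35442813,  0.70669616, -0.61234079]]), 't': array([-0.46839672, -0.02947169,  2.26445395])}
top {'vfov': 53.74945535573457, 'cx': 256.733996139338, 'cy': 192.78057874580153, 'distortion': array([-0.11548491,  0.        ,  0.        ,  0.        ,  0.        ]), 'R': array([[-0.02789059, -0.99931711, -0.02423712],
       [-0.98487044,  0.03161981, -0.17038314],
       [ 0.17103315,  0.01911833, -0.98507977]]), 't': array([0.04488397, 0.54161595, 1.31337494])}
```

View pics/scene0.png

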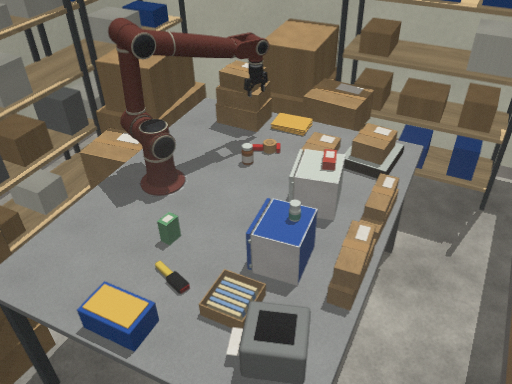

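View pics/top0.png

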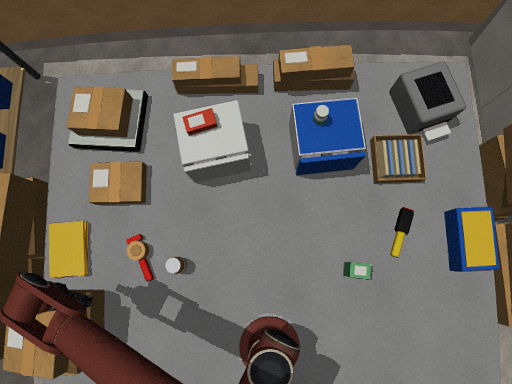

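The scene and top views show the blue cupboard at top px (328,135), the white one at (212,137). The robot base is at (270,345), the jar at (175,265), the green pack at (358,270) and the scanner at (402,230). I'll measure the roof and door edges next.

```bash
cat > h.py <<'E'
import cv2, numpy as np
def K(im):
    h=im["frame"].shape[0]; f=h/2/np.tan(np.radians(im["vfov"])/2)
    return np.array([[f,0,im["cx"]],[0,f,im["cy"]],[0,0,1]])
def onplane(im,px,z):
    u=cv2.undistortPoints(np.array(px,float).reshape(-1,1,2),K(im),im["distortion"]).reshape(-1,2)
    d=np.c_[u,np.ones(len(u))]@im["R"]; c=-im["R"].T@im["t"]
    return c+d*((z-c[2])/d[:,2:])
def proj(im,X):
    return cv2.projectPoints(np.array(X,float).reshape(-1,1,3),cv2.Rodrigues(im["R"])[0],im["t"],K(im),im["distortion"])[0].reshape(-1,2)
E
python3 - <<'E'
import pickle,cv2,numpy as np
from h import *
T=pickle.load(open("top.pkl","rb")); f=T["frame"][:,:,::-1].copy()
hsv=cv2.cvtColor(f,cv2.COLOR_BGR2HSV)
print(hsv[130,340],hsv[160,330],hsv[167,330])
m=((hsv[...,0]>105)&(hsv[...,0]<125)&(hsv[...,1]>150)&(hsv[...,2]>120)).astype(np.uint8); m[:,430:]=0
cs=cv2.findContours(m,0,2)[0]
for c in sorted(cs,key=cv2.contourArea)[-3:]:
    if cv2.contourArea(c)<30: continue
    b=cv2.boxPoints(cv2.minAreaRect(c)); a=cv2.approxPolyDP(c,4,True).reshape(-1,2)
    print(cv2.contourArea(c),a.tolist()); print(onplane(T,a,.2).round(4)); 
cr=cv2.resize(f[90:185,280:380],None,fx=6,fy=6,interpolation=cv2.INTER_CUBIC); cv2.imwrite("pics/crop1.png",cr)
E
```

```text
[108 220 154] [112 186  59] [108 240  50]
200.0 [[365, 154], [300, 160]]
[[ 0.6328 -0.3298  0.2   ]
 [ 0.619  -0.117   0.2   ]]
2951.0 [[355, 99], [294, 105], [300, 152], [363, 146]]
[[ 0.8247 -0.3128  0.2   ]
 [ 0.8088 -0.1067  0.2   ]
 [ 0.6458 -0.1183  0.2   ]
 [ 0.6599 -0.3255  0.2   ]]
```

View pics/crop1.png

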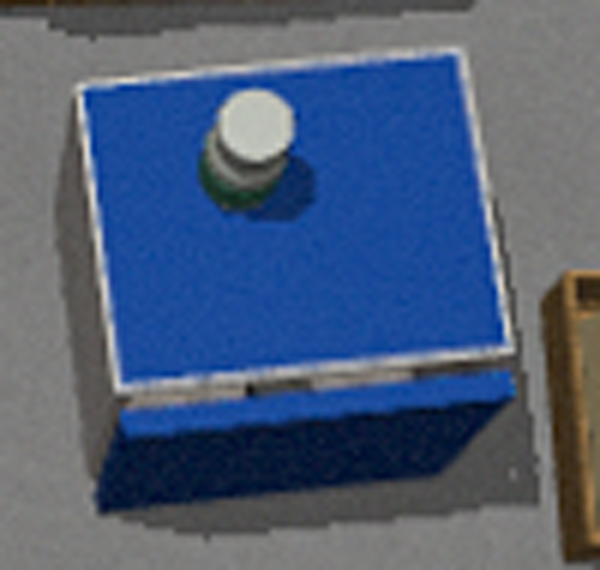

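The crop shows the door's top outer edge from crop (122,437) to (513,393). The roof's rim corners are at (78,88), (463,48), (515,352) and (115,390), and a dark gap separates the door from the roof.

Run:
```python
import pickle,cv2,numpy as np
from scipy.spatial.transform import Rotation as Ro
from h import *
T=pickle.load(open("top.pkl","rb"));S=pickle.load(open("scene.pkl","rb"))
u=lambda a:(np.array(a,float)+.5)/6-.5+[280,90]
r=onplane(T,u([(78,88),(463,48),(515,352),(115,390)]),.2); d=onplane(T,u([(122,437),(513,393)]),.198)
print("roof\n",r.round(4)); print("door outer",d.round(4),np.linalg.norm(d[0]-d[1]))
print([round(float(np.linalg.norm(r[i]-r[i-1])),3) for i in range(4)])
e=lambda v:np.degrees(np.arctan2(v[1],v[0]))
print("yaw ests",e(r[0]-r[3]),e(r[1]-r[2]),e(r[0]-r[1])-90,e(r[3]-r[2])-90,e(d[0]-d[1])-90)
yaw=np.mean([e(r[0]-r[3]),e(r[1]-r[2]),e(r[0]-r[1])-90,e(r[3]-r[2])-90]); yaw=np.radians(yaw)
c=r.mean(0);c[2]=0; cx=np.array([np.cos(yaw),np.sin(yaw),0]);cy=np.array([-cx[1],cx[0],0])
z=np.array([0,0,1])
print("yaw",np.degrees(yaw),"c",c)
print("door outer mid in cup frame",[(p-c)@cx for p in d],[(p-c)@cy for p in d])
np.savez("cup.npz",c=c,cx=cx,cy=cy)
P=c-.114*cx+.082*cy; print("press",P, "hinge",c-.098*cx-.108*cy)
# check in scene view
pts=[c-.09*cx+s*.11*cy+.2*z for s in(1,-1)]+[c+.09*cx+s*.11*cy+.2*z for s in(1,-1)]+[c-.114*cx+s*.108*cy+.198*z for s in(1,-1)]
pr=proj(S,pts); print(pr.round(1))
im=cv2.resize(S["frame"][190:290,235:330,::-1],None,fx=6,fy=6,interpolation=cv2.INTER_CUBIC)
for p in pr: cv2.circle(im,tuple(int(v) for v in (p-[235,190]+.5)*6),4,(0,0,255),1)
cv2.imwrite("pics/crop2.png",im)
R=Ro.from_rotvec([-5.57442566e-01,-3.09115158e+00,3.03231394e-03]).as_matrix(); print(R.round(3), e(R[:,1]))
for n,p,h in(("jar",(175,265),.1),("green",(358,270),.11),("scanner",(405,212),.03),("scantail",(396,255),.02),("tray",(373,180),.04),("bottle",(322,113),.275)): print(n,onplane(T,[p],h).round(3))
```

```text
roof
 [[ 0.8116 -0.1021  0.2   ]
 [ 0.8297 -0.3192  0.2   ]
 [ 0.6521 -0.3328  0.2   ]
 [ 0.6372 -0.1138  0.2   ]]
door outer [[ 0.6115 -0.1165  0.198 ]
 [ 0.6296 -0.3303  0.198 ]] 0.21460511389067444
[0.175, 0.218, 0.178, 0.22]
yaw ests 3.8292765122652903 4.384968713036918 4.756489603885072 3.8873933891061228 4.851434244788294
yaw 4.2145320545733505 c [ 0.73266228 -0.21699232  0.        ]
door outer mid in cup frame [np.float64(-0.11344905718224324), np.float64(-0.11106354723098737)] [np.float64(0.10912895104919425), np.float64(-0.10546290399265447)]
press [ 0.61294428 -0.14359205  0.        ] hinge [ 0.64286433 -0.33190241  0.        ]
[[272.8 197.4]
 [251.2 233.7]
 [317.2 207.9]
 [299.2 246.4]
 [266.9 196.7]
 [245.2 232.1]]
[[-0.937  0.349 -0.001]
 [ 0.349  0.937 -0.002]
 [ 0.    -0.002 -1.   ]] 69.55489343464346
jar [[0.294 0.311 0.1  ]]
green [[ 0.26  -0.302  0.11 ]]
scanner [[ 0.457 -0.508  0.03 ]]
scantail [[ 0.304 -0.466  0.02 ]]
tray [[ 0.578 -0.396  0.04 ]]
bottle [[ 0.748 -0.186  0.275]]
```

View pics/crop2.png

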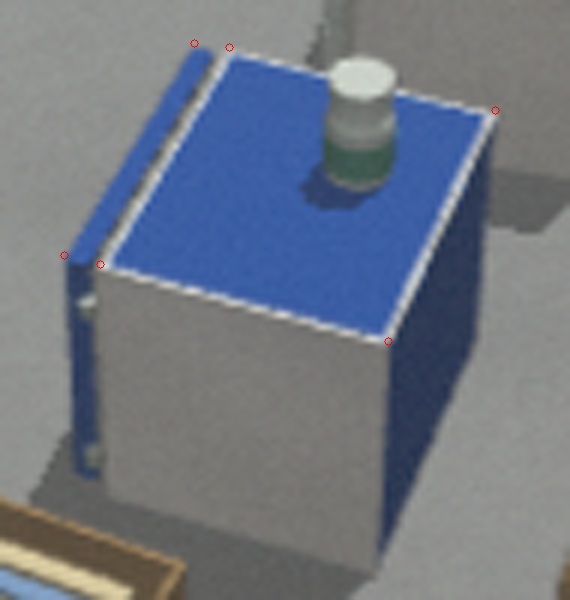

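The projected corners agree with the scene view to a few mm. The cupboard's yaw is about 4.2° and the press point is about (0.613,-0.144). I'll close the jaws and move to in front of the door at transit height.

Call:
arm_command:
  rows: "20 -48 0 0 0 2; 40 -96 0 0 0 4; 60 -144 0 0 0 6; 80 -192 0 0 0 8; 100 -240 0 0 0 10; 120 -288 0 0 0 12; 140 -336 0 0 0 14; 160 -384 0 0 0 16; 180 -432 0 0 0 18; 200 -480 0 0 0 20; 220 -528 0 0 0 22; 240 -576 0 0 0 24.7"
  jaw: 0
  squeeze: 20

```text
t: 1.6
tool_pos: [0.4582, 0.0076, 0.3024]
tool_rot: [0.119, -3.139, 0.003]
contact_force: [0.6, 0.8, 0.1]
opening: 0.0003
```

Call:
arm_command:
  rows: "22 -50 0 0 0 0; 44 -100 0 0 0 0; 62 -150 0 0 0 0; 62 -150 -40 0 0 0; 62 -150 -82 0 0 0; 62 -150 -82 0 0 0; 62 -150 -82 0 0 0"

```text
t: 2.48
tool_pos: [0.5208, -0.1425, 0.2218]
tool_rot: [-0.119, 3.138, -0.004]
contact_force: [-0.5, 0.2, 0.4]
opening: -0.0003
```

Call:
arm_command:
  rows: "20 1 0 0 0 0; 40 2 0 0 0 0; 60 4 0 0 0 0; 70 5 0 0 0 0; 72 5 0 0 0 0; 74 5 0 0 0 0; 76 5 0 0 0 0; 78 5 0 0 0 0; 78 5 0 0 0 0"

```text
t: 3.6
tool_pos: [0.5987, -0.1376, 0.2218]
tool_rot: [-0.119, 3.138, -0.004]
contact_force: [-0.1, -0.0, -0.2]
opening: -0.0001
```

Call:
arm_command:
  rows: "1 0 0 0 0 0; 2 0 0 0 0 0; 3 0 0 0 0 0; 4 0 0 0 0 0; 4 0 0 0 0 0"

```text
t: 4.22
tool_pos: [0.6025, -0.1375, 0.2216]
tool_rot: [-0.119, 3.139, -0.003]
contact_force: [-3.3, 1.1, 1.1]
opening: 0.0001
```

Contact. I'll press on in small steps.

Call:
arm_command:
  rows: "1 0 0 0 0 0; 2 0 0 0 0 0; 3 0 0 0 0 0; 4 0 0 0 0 0; 4 0 0 0 0 0"

```text
t: 4.85
tool_pos: [0.6064, -0.1375, 0.2213]
tool_rot: [0.119, -3.139, 0.003]
contact_force: [-3.3, 1.2, -0.4]
opening: -0.0002
```

Call:
arm_command:
  rows: "1 0 0 0 0 0; 1.5 0 0 0 0 0; 2 0 0 0 0 0; 2 0 0 0 0 0"

```text
t: 5.35
tool_pos: [0.6074, -0.1374, 0.2212]
tool_rot: [0.118, -3.136, 0.002]
contact_force: [-9.2, 0.9, 2.3]
opening: -0.0001
```

The force rose to 9 N, so the door is at its stop. I'll draw back clear and wait.

Call:
arm_command:
  rows: "-20 -1 0 0 0 0; -60 -4 0 0 0 0; -110 -8 0 0 0 0; -150 -11 0 0 0 0; -150 -11 80 0 0 0; -150 -11 80 0 0 0; -150 -11 80 0 0 0; -150 -11 80 0 0 0; -150 -11 80 0 0 0; -150 -11 80 0 0 0; -150 -11 80 0 0 0; -150 -11 80 0 0 0"

```text
t: 6.85
tool_pos: [0.4575, -0.1484, 0.301]
tool_rot: [0.118, -3.135, 0.002]
contact_force: [-0.1, -0.2, 0.2]
opening: 0.0
```

Call:
arm_command:
  rows: "0 0 0 0 0 0; 0 0 0 0 0 0; 0 0 0 0 0 0; 0 0 0 0 0 0; 0 0 0 0 0 0; 0 0 0 0 0 0; 0 0 0 0 0 0; 0 0 0 0 0 0"

```text
t: 7.85
tool_pos: [0.4574, -0.1484, 0.301]
tool_rot: [0.118, -3.135, 0.002]
contact_force: [-0.7, 0.5, -0.4]
opening: 0.0001
```

Run:
```python
from station import vision,monitor
import cv2,pickle,numpy as np
from h import *
a=vision.get_image("scene");b=vision.get_image("top");pickle.dump(b,open("top1.pkl","wb"));pickle.dump(a,open("scene1.pkl","wb"))
A=cv2.resize(a["frame"][170:300,200:340],(400,371));B=cv2.resize(b["frame"][90:220,260:400],(400,371))
cv2.imwrite("pics/ajar.png",np.hstack([A,B])[:,:,::-1])
k=np.load("cup.npz");c,cx,cy=k["c"],k["cx"],k["cy"];h=c-.098*cx-.108*cy+np.array([0,0,.198])
for th in(0,.3,.41,.5): # outer free top edge
    p=h+.216*(-np.sin(th)*cx+np.cos(th)*cy); print(th,p.round(3),proj(a,[p]).round(1),proj(b,[p]).round(1))
print(monitor.get_obs()["tool_pos"])
```

```text
0 [ 0.627 -0.116  0.198] [[270.7 197.6]] [[299.7 157.8]]
0.3 [ 0.564 -0.131  0.198] [[254.7 195.5]] [[305.1 176.6]]
0.41 [ 0.542 -0.141  0.198] [[248.7 195.5]] [[308.5 183.1]]
0.5 [ 0.526 -0.15   0.198] [[243.8 195.7]] [[311.9 188.2]]
[ 0.4574431  -0.14844023  0.30097483]
```

View pics/ajar.png

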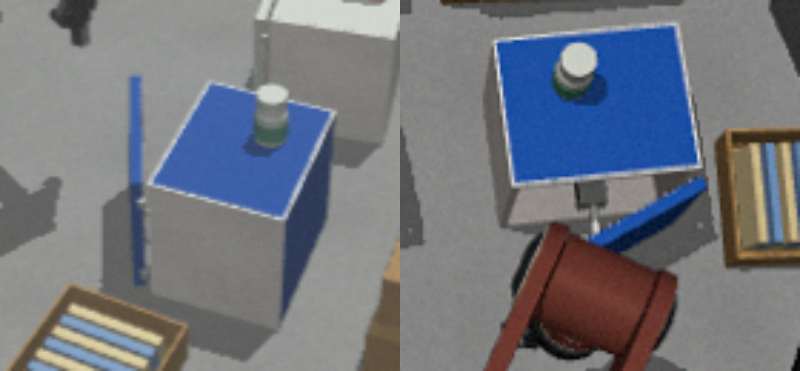

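The scene view shows the door ajar: its free edge is at about px (246,196), so roughly 0.43 rad. The top view shows the gap behind it is clear. I'll work out the path for pushing from inside.

Run:
```python
import numpy as np
k=np.load("cup.npz");c,cx,cy=k["c"],k["cx"],k["cy"];h=c-.098*cx-.108*cy
s=np.array([.604,-.165,0])
for th in np.r_[np.arange(.41,1.5,.09),1.5]:
    p=h+.165*(-np.sin(th)*cx+np.cos(th)*cy)+.015*(np.cos(th)*cx+np.sin(th)*cy)
    print(round(th,2),p[:2].round(3),((p-s)*1000)[:2].round(0))
```

```text
0.41 [ 0.579 -0.179] [-25. -14.]
0.5 [ 0.566 -0.185] [-38. -20.]
0.59 [ 0.553 -0.193] [-51. -28.]
0.68 [ 0.541 -0.201] [-63. -36.]
0.77 [ 0.53  -0.211] [-74. -46.]
0.86 [ 0.519 -0.222] [-85. -57.]
0.95 [ 0.51  -0.233] [-94. -68.]
1.04 [ 0.501 -0.246] [-103.  -81.]
1.13 [ 0.494 -0.259] [-110.  -94.]
1.22 [ 0.488 -0.272] [-116. -107.]
1.31 [ 0.484 -0.286] [-120. -121.]
1.4 [ 0.48  -0.301] [-124. -136.]
1.49 [ 0.478 -0.316] [-126. -151.]
1.5 [ 0.478 -0.317] [-126. -152.]
```

Call:
arm_command:
  rows: "40 -4 0 0 0 0; 80 -8 0 0 0 0; 120 -14 0 0 0 0; 147 -17 0 0 0 0; 147 -17 0 0 0 0; 147 -17 -30 0 0 0; 147 -17 -60 0 0 0; 147 -17 -82 0 0 0; 147 -17 -82 0 0 0"

```text
t: 9.07
tool_pos: [0.6029, -0.165, 0.2166]
tool_rot: [0.118, -3.131, -0.001]
contact_force: [-0.2, -0.0, -0.5]
opening: 0.0003
```

Call:
arm_command:
  rows: "-12 -8 0 0 0 0; -24 -14 0 0 0 0; -37 -20 0 0 0 0; -50 -28 0 0 0 0; -62 -36 0 0 0 0; -73 -46 0 0 0 0; -84 -57 0 0 0 0; -93 -68 0 0 0 0; -102 -81 0 0 0 0; -109 -94 0 0 0 0; -115 -107 0 0 0 0; -115 -107 0 0 0 0"

```text
t: 10.58
tool_pos: [0.4875, -0.273, 0.2166]
tool_rot: [0.115, -3.131, -0.001]
contact_force: [-0.7, 0.4, -0.1]
opening: 0.0001
```

Call:
arm_command:
  rows: "-4 -14 0 0 0 0; -8 -28 0 0 0 0; -10 -36 0 0 0 0; -11 -43 0 0 0 0; -11 -43 0 0 0 0"

```text
t: 11.2
tool_pos: [0.4766, -0.3145, 0.2166]
tool_rot: [0.116, -3.131, -0.009]
contact_force: [-0.5, 8.3, 5.2]
opening: 0.0002
```

The 8 N suggests the door is near its stop. I'll back off to the left, lift and look.

Call:
arm_command:
  rows: "0 8 0 0 0 0; 0 25 0 0 0 0; 0 60 0 0 0 0; 0 90 20 0 0 0; 0 140 60 0 0 0; 0 190 90 0 0 0; -30 250 90 0 0 0; -30 300 90 0 0 0; -30 300 90 0 0 0; -30 300 90 0 0 0"

```text
t: 12.45
tool_pos: [0.4464, -0.0144, 0.3065]
tool_rot: [0.117, -3.131, -0.008]
contact_force: [-0.8, -0.9, -0.4]
opening: -0.0002
```

Run:
```python
from station import vision,monitor
import cv2,pickle,numpy as np
from h import *
a=vision.get_image("scene");b=vision.get_image("top")
cv2.imwrite("pics/open.png",np.hstack([cv2.resize(x["frame"],(400,300))*1 for x in()]+[cv2.resize(a["frame"][130:300,150:350],(400,340)),cv2.resize(b["frame"][90:260,220:420],(400,340))])[:,:,::-1])
k=np.load("cup.npz");c,cx,cy=k["c"],k["cx"],k["cy"];h=c-.098*cx-.108*cy+np.array([0,0,.198])
for th in(1.25,1.4,1.5,1.6):
    p=h+.216*(-np.sin(th)*cx+np.cos(th)*cy); print(th,((proj(a,[p])-[150,130])*2).round(0),((proj(b,[p])-[220,90])*2).round(0))
for n,im in(("scene",a),("top",b)):
    o=pickle.load(open(n+".pkl","rb"))["frame"].astype(int); d=(abs(im["frame"].astype(int)-o).max(2)>40).astype(np.uint8)
    s=cv2.connectedComponentsWithStats(d)[2]; print(n,[x.tolist() for x in s[1:] if x[4]>25])
o=monitor.get_obs();print(o["t"],o["tool_pos"],o["contact_force"])
```

```text
1.25 [[114. 157.]] [[268. 251.]]
1.4 [[102. 166.]] [[288. 254.]]
1.5 [[ 96. 173.]] [[301. 254.]]
1.6 [[ 90. 180.]] [[315. 253.]]
scene [[108, 18, 26, 31, 288], [139, 18, 25, 13, 198], [109, 32, 160, 64, 3615], [186, 69, 52, 46, 662], [170, 96, 16, 15, 85], [174, 105, 15, 8, 30], [223, 105, 12, 14, 110], [153, 107, 50, 41, 722], [123, 114, 14, 6, 48], [231, 129, 19, 37, 346], [127, 131, 24, 27, 191], [185, 142, 50, 29, 471], [171, 144, 5, 8, 26], [116, 164, 17, 10, 43], [98, 175, 18, 18, 49], [133, 177, 10, 7, 35], [105, 193, 28, 15, 214], [135, 197, 136, 81, 3682]]
top [[295, 151, 89, 74, 1857], [355, 175, 10, 8, 26], [75, 178, 261, 206, 18183], [20, 273, 14, 10, 55], [0, 275, 75, 81, 3156], [82, 294, 10, 14, 69], [87, 318, 4, 14, 31], [268, 337, 31, 17, 222], [291, 351, 13, 33, 187], [318, 355, 22, 29, 449]]
12.55 [ 0.44662971 -0.01532245  0.30643957] [-0.68045359 -0.36447887 -0.07107575]
```

View pics/open.png

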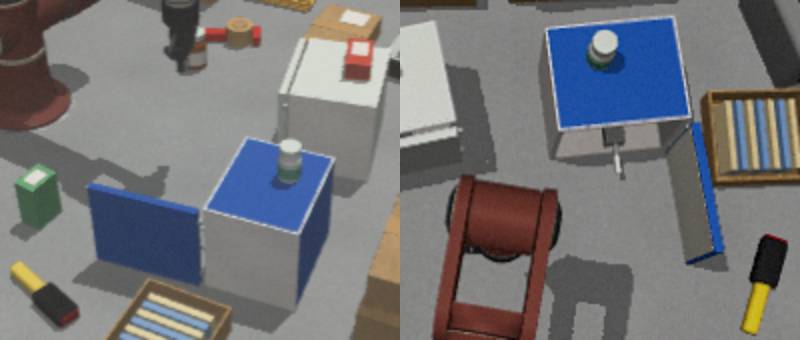

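The door's free edge is at scene crop (90,187) and top crop (720,250), so it stands at about 1.5–1.6 rad. The white door is shut, and the pill bottle, packs, jar, scanner and tape gun look unmoved. Nothing touches the arm.

```bash
python3 -c "
from station import workorder
print(workorder.finish_job())"
```

```text
the job is handed in; nothing more can be done
None
```

The blue door is open, standing at about 1.5–1.6 rad, and the job is handed in; the interface gives no verdict. I pressed the door near its free left edge with closed fingers until it reached its stop (about 9 N). The spring then set it ajar at about 0.41–0.45 rad, and I pushed it on from the inner side.

- **Last pictures (t ≈ 12.5 s of 48 s):** the white door looked shut and the arm was clear, with residual force under 1 N. The loose things I could see in the final crops looked to be in their places. I judged that by eye and did not measure it thing by thing; the parcel was outside the final crops. An image comparison with the start was not conclusive, because the arm's own movement and shadow covered part of the picture.
- **Contact at the end of the push:** the force rose to about 8 N sideways, probably because the door had come up against its 1.6 rad stop. After I backed off, the final picture showed the door still open.

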